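# Draw the wrap roll out of its half-covered bin

## Task

A roll of wrap lies in the wooden bin, one end caught under the bin's fixed cover. Tilt it so that its free end rises over the low end wall, draw it out diagonally between cover and wall, and finish still holding it in the gripper: level, still, and at least 20 cm above the worktop. Leave the bin standing where it is and do not disturb the can and the jar.

Things in the scene. Friction and masses are not known exactly. Their poses are not given: they have to be found in the camera images.
- bin: light wooden open bin, 170 wide (its x), 262 long (its y), 92 high, 1.6 kg, loose on the worktop. Origin: centre of its underside; z up; +y points to its open, low end. Walls and floor 6 thick, inside 158 x 250. Side walls and +y end wall are 66 high. Two pairs of floor ribs 8 high (y -119 to -69 and +90 to +120, inner faces 19 from the middle) keep the roll centred
- cover_edge (a point): middle of the lower edge of the bin's fixed cover, at x 0, y -51, z 86 in the bin's frame. The cover, 6 thick (top at 92), spans the full width from here to the -y end, 80 long, closed round its sides and end; the mouth is open above from here to y +125
- wall_top (a point): middle of the top of the bin's low end wall (x 0, y +128, z 66 in the bin's frame), over which the roll comes out
- wrap_roll: white roll of wrap, a cylinder 238 long, 41 in diameter, about 0.2 kg, lying in the bin along the bin's y. Origin: on its underside at mid-length, 20.5 below its axis; centre of mass on the axis; its y along the roll to the bin's open end. At the start its underside is on the bin floor, 6 above the worktop, its -y end about 68 deep under the cover; it cannot be lifted out level
- roll_open_end (a point): centre of the roll's free end face, towards the bin's low end wall (119 from mid-length, on the axis)
- roll_covered_end (a point): centre of the roll's other end face, at the start under the cover
- can: red drink can, 54 across, 134 high, standing behind the bin to the right; origin at the centre of its underside
- jar: spice jar with dark cap, 45 across, 105 high, standing behind the bin to the left; origin at the centre of its underside

How it is judged:
By the outcome, as a careful person would: the job done as asked, in the order asked, and still so for the second after the job is handed in, while the arm keeps its last pose, push and grip.
It also fails if it takes over 35 s, if anything falls off the work surface, if the arm or the gripper's body presses on something with over 40 N, if the wrist force passes 120 N, or if a joint passes its speed limit or range.

## Robot

A 6-joint arm with a two-finger parallel gripper is mounted at the origin on a cart in front of the work surface, level with it; the furniture and walls round the work are solid. World frame = base frame: x ahead of the robot, y to its left, z up, the work surface at z = 0. Lengths are in mm, angles in rad, forces in N, time in s.
With the tool pointing down it reaches from about 350 to 975 mm from the base axis. Payload 7.1 kg.
Tool frame: the origin (TCP) lies at the very end of the fingers, on their centre line; the grasp point (between the pads) lies 19 mm behind it (ctrl.grasp_offset is the distance from the TCP to the grasp point, in mm); z points along the fingers, y is the line along which they close (so a half turn about z gives the same grasp; the last joint's range is limited). The gripper opens to 88 mm and grips with 3 to 60 N. Pads are 20 mm wide; open, the fingers measure 115 mm over their backs; the gripper's body (75 mm by 178 mm) begins 61 mm behind the grasp point.
Start: joints at [-1.15, 0.423, 1.63, -0, 1.089, -0.019], TCP at [266.114, -565.498, 222.675] pointing down, gripper open.
Joint ranges: [-3, 3], [-0.9, 2.11], [0.09, 2.58], [-1.31, 4.45], [0.11, 2.69], [-2.54, 2.54]. Speed limits (rad/s): [2.39, 2.39, 3.01, 3.14, 3.14, 3.14].

## Interface

Orientations are given as a rotation vector (axis times angle).
In Python, from workcell import ctrl, viewer, ticket, models gives the robot as it stands.
- The arm moves only by the tool play_rows, never from a script. Its arguments are lists of equal length, an entry for each row: "dp": the shift along the world's x, y, z in mm, a list of three; "yaw": the turn about the world's z in degrees. In form: {"dp": [[tx, ty, tz], ...], "yaw": [yaw, ...]}. A call has 1 to 8 rows; each row shifts and turns the commanded pose from where the row before left it; what a row does not reach is not made up. A row lasts 1/12 s, in which the tool goes at most 41.7 mm and 7.16 degrees, less where a joint would pass 70% of its speed; a pose out of reach is approached as far as the arm can. A call is refused whole if a number of a shift passes 41.7 or a number of a turn 7.16, either way. A call with a gripper value outside its range is refused whole. "gripper" is the closure, from 0 (fully open) to 1 (shut), set as the call begins (left out, the last holds). The fingers move at their own pace and stop on an object; the grip force is fixed at half the most. Time passes only in rows, so rows that do not move let the fingers close. It gives the time, the measured TCP pose, the force, the opening and the grip force at its end, in the units of the state.
- ctrl.get_obs(): the state, without advancing time (a new reading comes with each control period).
- viewer.get_image(name): name is "side" or "top"; returns a dict with "pixels" (420x560x3 uint8, red, green, blue), "range_z" (420x560 float32, mm along the optical axis (not along the pixel's ray), 0 where there is no reading), "fx", "fy", "cx", "cy" (pixels), "T" (4x4, takes a point from camera to world coordinates). Camera axes: x right, y up, looking along -z (the intrinsics and any distortion apply to the point x, -y, -z); pixel columns grow to the right and rows downward; lengths in mm; the calibration is good to about 2 mm. A picture is of the moment at which its call begins.
- ticket.close_job(): hands the job in; it is judged then, once.
Trained networks look in a picture, given as the dict that the camera call returned (one of the last four; its "shot" number tells which), for a name from the list of things; names that differ only in an ending like _2 or _b are one class to them, and where a whole thing is asked for, a point or a joint stands for the part that bears it (a point fixed in the world has none). Each returns a list of dicts, best first, with "conf" (0 to 1); they miss things now and then, are a little off and sometimes report something else, mostly with a low value. They report only what shows in the picture. A call takes as long as a camera call.
- models.look_for(picture, name): "bbox" ([centre column, centre row, width, height] in pixels, round what is visible of it).
- models.landmark_of(picture, name): "location" ([column, row] in pixels: a listed point, or the origin of a listed thing).
The state is a dict: "t": time; "qpos": joint angles; "qvel": joint speeds; "joint_torque": joint torques, N m; "ee_pos": TCP position; "orientation": TCP orientation; "ft_force": force on the tool from outside, world axes, zero at the start; "moment": the same for the moment, N m; "width": finger opening in mm; "grasp_force": force on a finger pad.
Only numpy, scipy, OpenCV 4.12 (cv2) and the standard library are available. Lean on these libraries where they do the work, as an engineer would, in place of code of your own. Each camera call takes 0.05 s, during which the arm holds its last target. There are 200 camera calls.

## Working session

There is one attempt and no reset: what is moved stays moved. The work goes in short steps, Python scripts to look and compute and a tool call to move; the robot and the scene stay as the last step left them, time stands still between calls to the robot, and variables do not carry over. Pictures are saved under pics/ and viewed, at most 10 in all, crops included, and the job is handed in when it is done.

Besides the shell and the picture viewer there is one more tool, called after "Request:" in YAML: its name, and indented under it one key for each argument. play_rows: Moves the arm, as the interface text tells. Its arguments: {"type":"object","properties":{"dp":{"type":"array"},"yaw":{"type":"array"},"gripper":{"type":"number"}},"required":["dp","yaw"]}

```bash
mkdir -p pics; cat > h.py <<'E'
from workcell import ctrl, viewer, ticket, models
import numpy as np, cv2
def shot(n,f=None):
    p=viewer.get_image(n)
    if f: cv2.imwrite('pics/'+f,p['pixels'][:,:,::-1])
    return p
def world(p,c,r,d=None,z=None):
    ray=np.array([(c-p['cx'])/p['fx'],-(r-p['cy'])/p['fy'],-1.0])
    T=np.array(p['T'])
    if z is not None:
        v=T[:3,:3]@ray; return T[:3,3]+v*(z-T[2,3])/v[2]
    if d is None: d=p['range_z'][int(round(r)),int(round(c))]
    return T[:3,:3]@(ray*d)+T[:3,3]
def px(p,w):
    T=np.array(p['T']); c=T[:3,:3].T@(np.array(w)-T[:3,3])
    return p['cx']+p['fx']*c[0]/-c[2], p['cy']-p['fy']*c[1]/-c[2]
E
python3 - <<'E'
from h import *
np.set_printoptions(precision=1,suppress=True)
for n in('side','top'):
    p=shot(n,n+'0.png'); print(n,p['T'],p['fx'],[k for k in p])
    for t in('bin','wrap_roll','can','jar'):
        print(t,[(np.round(d['bbox']),round(d['conf'],2)) for d in models.look_for(p,t)[:2]])
    for t,z in(('cover_edge',86),('wall_top',66),('roll_open_end',26.5),('roll_covered_end',26.5),('wrap_roll',6),('can',0),('jar',0),('bin',0)):
        print(t,[(np.round(d['location']),round(d['conf'],2),world(p,*d['location'],z=z),world(p,*d['location'])) for d in models.landmark_of(p,t)[:2]])
o=ctrl.get_obs();print(o)
E
```

```text
side [[ -0.9   0.3  -0.3 216.8]
 [ -0.4  -0.5   0.7 691.5]
 [  0.    0.8   0.6 630.5]
 [  0.    0.    0.    1. ]] 394.15497098816996 ['pixels', 'range_z', 'fx', 'fy', 'cx', 'cy', 'T', 'shot']
bin [(array([274., 237., 127., 115.]), 0.57)]
wrap_roll [(array([278., 233.,  61.,  52.]), 0.8)]
can [(array([275., 149.,  15.,  44.]), 0.59)]
jar [(array([182., 245.,  30.,  50.]), 0.73)]
cover_edge [(array([291., 206.]), 0.87, array([498.8,   5.1,  86. ]), array([535.7, -84.6,  14.8]))]
wall_top [(array([242., 249.]), 0.98, array([538.2, 167.4,  66. ]), array([573.7, 109.5,   3.7])), (array([278., 244.]), 0.68, array([478.7, 120. ,  66. ]), array([497.4,  79.2,  25.6]))]
roll_open_end [(array([245., 264.]), 0.86, array([533.2, 167.5,  26.5]), array([525.2, 180.6,  41.7]))]
roll_covered_end [(array([307., 213.]), 0.71, array([480.4, -57.9,  26.5]), array([475.6, -44.2,  37.5]))]
wrap_roll [(array([278., 239.]), 0.84, array([513.4,  42.7,   6. ]), array([498.5,  75.3,  37.3]))]
can [(array([276., 167.]), 0.68, array([ 668.3, -268.3,    0. ]), array([ 650.4, -230.2,   25. ]))]
jar [(array([187., 
[... 1037 characters left out ...]
([498.6,  50.9,  41.7]))]
can [(array([385., 154.]), 0.81, array([ 662.8, -248.5,    0. ]), array([ 650. , -236.9,   48.5]))]
jar [(array([172., 143.]), 0.69, array([671.9, 201. ,   0. ]), array([653.8, 186.2,  66.1]))]
bin [(array([243., 221.]), 0.73, array([512.3,  44.3,   0. ]), array([507.4,  41.4,  45.4]))]
{'t': 1.3, 'qpos': array([-1.2,  0.4,  1.6,  0. ,  1.1, -0. ]), 'qvel': array([ 0., -0., -0.,  0.,  0., -0.]), 'joint_torque': array([ -0. , -54.5, -27.4,   0.1,   0. ,  -0. ]), 'ee_pos': array([ 266.1, -565.5,  222.7]), 'orientation': array([-3.1, -0.7, -0. ]), 'ft_force': array([ 0. ,  0. , -0.2]), 'moment': array([ 0. , -0.1, -0. ]), 'grasp_force': 0.0, 'width': 87.84395164361658}
```

View pics/top0.png

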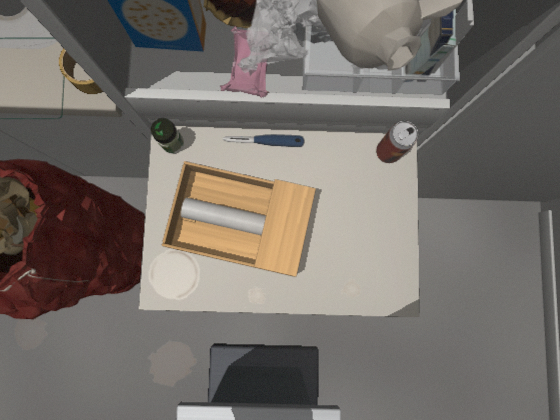

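View pics/side0.png

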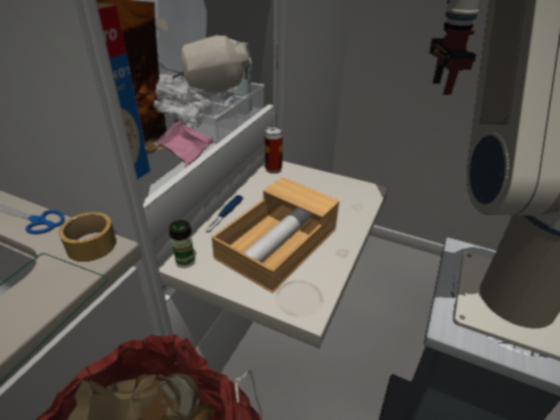

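The top view shows the roll visible from about (185,208) to (265,223), with the cover over its right end. The can is at (397,142), the jar at (167,136), and the bin's free end is on the left. In the side view the clear worktop lies to the right of and in front of the bin. The detected cover_edge and wall_top are about 183 mm apart, against 179 nominal, so they agree. I'll refine the yaw from depth.

```bash
python3 - <<'E'
from h import *
from scipy.spatial.transform import Rotation as R
np.set_printoptions(precision=1,suppress=True)
p=shot('top')
rr,cc=np.mgrid[0:420,0:560]; d=p['range_z']
ray=np.stack([(cc-p['cx'])/p['fx'],-(rr-p['cy'])/p['fy'],-np.ones_like(d)],-1)*d[...,None]
W=ray@np.array(p['T'])[:3,:3].T+np.array(p['T'])[:3,3]
B=p['pixels'].astype(int)
u=np.array([.21,.978]);v=np.array([.978,-.21]);c=np.array([510,52.5])
y=(W[...,:2]-c)@u; x=(W[...,:2]-c)@v; z=W[...,2]
sat=B.max(-1)-B.min(-1)
m=(abs(x)<35)&(y>-48)&(y<121)&(z>36)&(z<60)&(sat<35)
print('roll n',m.sum(),'zmax',np.percentile(z[m],[50,98]))
for a in range(-40,120,20):
    k=m&(y>=a)&(y<a+20); print(a,k.sum(),'x',x[k].min(),x[k].max(),x[k].mean(),'zmax',z[k].max())
print('roll y range',y[m].min(),y[m].max())
# cover
m=(z>84)&(z<100)&(abs(x)<110)&(y>-170)&(y<-20)
print('cover z',np.median(z[m]));k=m.astype(np.uint8)
rect=cv2.minAreaRect(W[m][:,:2].astype(np.float32)); print(rect)
m=(z>58)&(z<72)&(abs(x)<95)&(y>-40)&(y<150); print('wall x',np.percentile(x[m],[2,98]),'y',np.percentile(y[m],[2,98]))
o=ctrl.get_obs(); print(R.from_rotvec(o['orientation']).as_matrix(),o['t'])
E
```

```text
roll n 1456 zmax [44.2 48.9]
-40 179 x -14.87665802952518 20.70588872419011 2.5698520814408314 zmax 50.709758446132696
-20 179 x -15.14414034909671 20.95641231053412 1.9170403650281642 zmax 49.76372185529817
0 181 x -15.619994910174434 20.000492392572102 2.021181517258262 zmax 48.84036942594844
20 183 x -16.5057169094143 21.06997637426113 1.3435661082157027 zmax 50.055483289770336
40 181 x -16.41805598570196 19.719997604588578 0.8437429054987879 zmax 49.87572889355238
60 182 x -16.915471021337297 19.71482280779598 0.8962269544590876 zmax 50.12032903084662
80 180 x -17.749927187080186 18.90219840838845 0.08636069051624354 zmax 50.23740553564926
100 118 x -16.179182622290032 18.384841510502856 0.7509627064692191 zmax 49.73576217109917
roll y range -47.894978064573884 113.51478174437817
cover z 91.62271169816643
((494.47900390625, -39.662193298339844), (80.13207244873047, 170.11865234375), 78.786376953125)
wall x [-82.9  86.6] y [-34.2 128.2]
[[ 0.9  0.4 -0. ]
 [ 0.4 -0.9  0. ]
 [ 0.  -0.  -1. ]] 1.35
```

```bash
python3 - <<'E'
from h import *
from scipy.spatial.transform import Rotation as R
M=R.from_rotvec(ctrl.get_obs()['orientation']).as_matrix(); print(M.round(4), np.degrees(np.arctan2(M[1,1],M[0,1])))
E
```

```text
[[ 9.049e-01  4.257e-01 -0.000e+00]
 [ 4.257e-01 -9.049e-01  1.000e-04]
 [ 0.000e+00 -1.000e-04 -1.000e+00]] -64.80361264570492
```

Request:
play_rows:
  dp:
    - [6,16,0]
    - [12,30,0]
    - [14,36,0]
    - [14,36,0]
    - [14,36,0]
    - [14,36,0]
    - [14,36,0]
    - [14,36,0]
  yaw: [3,3,3,3,3,3,3,3]
  gripper: 0

```text
t: 2.02
ee_pos: [368.4, -301.9, 222.9]
orientation: [2.855, 1.311, 0.0]
ft_force: [0.4, -0.1, 0.8]
width: 88.3
grasp_force: 0.0
```

Request:
play_rows:
  dp:
    - [14,35,0]
    - [14,35,0]
    - [14,35,0]
    - [14,35,0]
    - [14,35,0]
    - [14,35,0]
    - [14,35,0]
    - [14,35,0]
  yaw: [3,3,3,3,3,3,3,3]

```text
t: 2.68
ee_pos: [480.6, -21.6, 223.0]
orientation: [2.519, 1.876, 0.001]
ft_force: [1.5, 0.3, 0.0]
width: 87.6
grasp_force: 0.0
```

Request:
play_rows:
  dp:
    - [14,35,0]
    - [11,30,0]
    - [7,18,0]
    - [3,7.5,0]
    - [0,0,0]
    - [0,0,0]
  yaw: [2.5,2,1.1,0,0,0]

```text
t: 3.18
ee_pos: [514.7, 66.6, 222.5]
orientation: [-2.428, -1.994, 0.001]
ft_force: [0.4, -0.0, 0.8]
width: 87.8
grasp_force: 0.0
```

Request:
play_rows:
  dp:
    - [0.5,0.5,-25]
    - [0,0,-36]
    - [0,0,-36]
    - [0,0,-36]
    - [0,0,-30]
    - [0,0,-20]
    - [0,0,-12]
    - [0,0,-6]
  yaw: [0,0,0,0,0,0,0,0]

```text
t: 3.85
ee_pos: [514.5, 66.1, 20.3]
orientation: [-2.429, -1.991, 0.004]
ft_force: [0.1, -0.7, 0.4]
width: 87.6
grasp_force: 0.0
```

Request:
play_rows:
  dp:
    - [0,0,-6]
    - [0,0,-4]
    - [0,0,-1]
    - [0,0,0]
  yaw: [0,0,0,0]

```text
t: 4.18
ee_pos: [516.1, 67.5, 11.3]
orientation: [2.427, 1.993, 0.002]
ft_force: [-0.3, 0.6, -0.2]
width: 87.9
grasp_force: 0.0
```

Request:
play_rows:
  dp:
    - [0,0,0]
    - [0,0,0]
    - [0,0,0]
    - [0,0,0]
    - [0,0,0]
    - [0,0,0]
    - [0,0,0]
    - [0,0,0]
  yaw: [0,0,0,0,0,0,0,0]
  gripper: 1

```text
t: 4.85
ee_pos: [515.5, 67.5, 10.7]
orientation: [-2.428, -1.994, 0.0]
ft_force: [0.2, 0.5, -0.1]
width: 40.4
grasp_force: 30.0
```

Request:
play_rows:
  dp:
    - [0,0,4]
    - [0,0,7]
    - [0,-1,7]
    - [-0.5,-1,7]
    - [0,-1,6]
    - [0,0,3]
    - [0,0,0]
  yaw: [0,0,0,0,0,0,0]

```text
t: 5.43
ee_pos: [515.8, 64.5, 45.8]
orientation: [2.427, 1.993, 0.002]
ft_force: [-0.3, -0.3, -1.0]
width: 40.2
grasp_force: 30.0
```

```bash
cat > tilt.py <<'E'
from h import *
import sys
u=np.array([.194,.981]);v=np.array([.981,-.194]);c=np.array([512.1,49.6])
def cloud(p):
    rr,cc=np.mgrid[0:420,0:560]; d=p['range_z']
    ray=np.stack([(cc-p['cx'])/p['fx'],-(rr-p['cy'])/p['fy'],-np.ones_like(d)],-1)*d[...,None]
    W=ray@np.array(p['T'])[:3,:3].T+np.array(p['T'])[:3,3]
    return (W[...,:2]-c)@v,(W[...,:2]-c)@u,W[...,2],np.where(d>0,1,0)
def prof(n,f=None):
    p=shot(n,f); x,y,z,ok=cloud(p); B=p['pixels'].astype(int); sat=B.max(-1)-B.min(-1)
    o=ctrl.get_obs(); e=o['ee_pos']; g=(e[:2]-c)@u; gx=(e[:2]-c)@v
    print(n,'t',o['t'],'g',g.round(1),'gx',gx.round(1),'tcp z',e[2].round(1),'F',o['ft_force'].round(1),'M',o['moment'].round(2),o['width'])
    for a in range(-160,170,20):
        k=(ok>0)&(abs(x-gx)<8)&(y-g>=a)&(y-g<a+20)&(sat<40)&(z>20)
        if k.sum()>3: print(a+10,k.sum(),'z',np.percentile(z[k],[10,50,90]).round(1),'y',y[k].min().round(0),y[k].max().round(0))
if __name__=='__main__':
    for n in sys.argv[2:]: prof(n,n+sys.argv[1]+'.png')
E
python3 tilt.py 1 top side
```

```text
top t 5.4833 g 15.3 gx 0.4 tcp z 45.3 F [-0.1  0.2 -2. ] M [-0.02 -0.06 -0.03] 40.432232870238096
-150 4 z [89.9 91.4 92.8] y -131.0 -130.0
-70 111 z [ 80.7 386.8 459.9] y -52.0 -45.0
-50 154 z [396.4 449.2 458. ] y -45.0 -25.0
-30 218 z [393.6 396.  397.8] y -25.0 -5.0
-10 211 z [395.4 396.8 398.3] y -5.0 15.0
10 206 z [395.5 396.9 398.5] y 15.0 35.0
30 198 z [394.5 396.5 397.8] y 35.0 55.0
50 200 z [391.7 407.7 419. ] y 56.0 75.0
70 10 z [399.1 401.7 408.2] y 76.0 78.0
side t 5.5333 g 15.2 gx 0.1 tcp z 44.9 F [-0.5  0.5 -2.6] M [ 0.02 -0.08 -0.  ] 40.385838919212254
-10 31 z [79.5 80.6 82.3] y -4.0 15.0
10 51 z [ 79.4  81.  152.8] y 16.0 35.0
30 416 z [ 82.8 223.6 283.2] y 35.0 55.0
50 100 z [ 80.  248.7 402.5] y 55.0 75.0
70 476 z [ 82.7 357.9 395.3] y 75.0 95.0
90 58 z [77.3 80.8 82.5] y 96.0 114.0
```

Request:
play_rows:
  dp:
    - [0,0,3]
    - [0,0,3]
    - [0,0,2]
    - [0,0,2]
    - [0,0,2]
    - [0,0,0]
  yaw: [0,0,0,0,0,0]

```text
t: 6.03
ee_pos: [514.9, 64.7, 56.8]
orientation: [-2.427, -1.994, 0.0]
ft_force: [-0.2, 2.2, -4.3]
width: 40.4
grasp_force: 30.0
```

Request:
play_rows:
  dp:
    - [0,0,2]
    - [0,0,2]
    - [0,0,2]
    - [0,0,2]
    - [0,0,2]
    - [0,0,2]
    - [0,0,1]
    - [0,0,0]
  yaw: [0,0,0,0,0,0,0,0]

```text
t: 6.7
ee_pos: [515.1, 64.5, 69.9]
orientation: [2.428, 1.994, 0.0]
ft_force: [-0.7, 2.0, -5.2]
width: 40.3
grasp_force: 30.0
```

```bash
python3 tilt.py 2 side
```

```text
side t 6.75 g 15.1 gx 0.1 tcp z 69.8 F [-1.5  2.3 -4.4] M [ 0.38 -0.   -0.1 ] 40.49797598289837
-10 19 z [100.5 102.7 104.3] y -4.0 15.0
10 38 z [105.2 108.1 178.2] y 15.0 35.0
30 432 z [166.2 249.2 310. ] y 35.0 55.0
50 99 z [118.2 300.2 426.2] y 55.0 75.0
70 468 z [343.2 382.7 418.2] y 75.0 95.0
90 45 z [125.4 128.6 130.8] y 96.0 115.0
110 14 z [ 95.   97.3 101.2] y 115.0 117.0
```

View pics/side2.png

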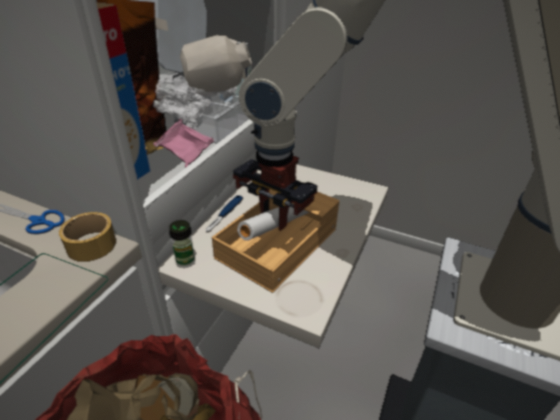

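Request:
play_rows:
  dp:
    - [0,0,-3]
    - [0,0,-4]
    - [1,5,1.3]
    - [2,9.8,2.6]
    - [2,9.8,2.6]
    - [2,9.8,2.6]
    - [2,9.8,2.6]
    - [2,9.8,2.6]
  yaw: [0,0,0,0,0,0,0,0]

```text
t: 7.42
ee_pos: [526.5, 120.0, 77.5]
orientation: [2.427, 1.995, 0.001]
ft_force: [0.1, 0.1, -2.2]
width: 40.8
grasp_force: 30.0
```

Request:
play_rows:
  dp:
    - [2,9.8,2.6]
    - [2,9.8,2.6]
    - [2,9.8,2.6]
    - [2,9.8,2.6]
    - [0,0,0]
  yaw: [0,0,0,0,0]

```text
t: 7.83
ee_pos: [535.1, 159.6, 88.1]
orientation: [2.426, 1.995, 0.003]
ft_force: [0.3, -0.9, -1.4]
width: 40.7
grasp_force: 30.0
```

```bash
python3 tilt.py 3 side top
```

```text
side t 7.8833 g 111.4 gx 0.8 tcp z 87.7 F [-0.5 -1.  -1.6] M [-0.03 -0.04 -0.02] 40.56850672594795
-50 6 z [485.3 489.3 492.2] y 55.0 63.0
-10 21 z [118.6 120.8 122.5] y 94.0 111.0
10 69 z [ 41.3 124.2 128.3] y 113.0 131.0
30 445 z [130.3 249.9 317.4] y 131.0 151.0
50 169 z [135.7 319.3 335.3] y 151.0 171.0
70 488 z [360. 398. 427.] y 172.0 191.0
90 59 z [141.9 145.5 148.1] y 192.0 207.0
110 20 z [110.7 112.8 115.7] y 212.0 215.0
top t 7.9333 g 110.7 gx 0.5 tcp z 87.4 F [ 0.4 -0.  -1.5] M [-0.03 -0.   -0.  ] 40.36232722052247
-130 68 z [84.7 87.9 90.7] y -24.0 -9.0
-110 93 z [88.9 92.5 94.8] y -9.0 10.0
-90 97 z [ 95.   97.5 100.4] y 11.0 30.0
-70 424 z [102.4 427.6 492.9] y 31.0 51.0
-50 216 z [106.6 479.4 491.2] y 51.0 71.0
-30 280 z [112.2 435.6 438.6] y 71.0 91.0
-10 242 z [436.9 438.6 439.9] y 91.0 111.0
10 238 z [437.4 438.7 440.1] y 111.0 131.0
30 208 z [434.8 437.4 439.4] y 131.0 151.0
50 204 z [430.6 436.4 445.2] y 151.0 171.0
70 36 z [429.1 433.4 439.4] y 171.0 178.0
```

View pics/side3.png

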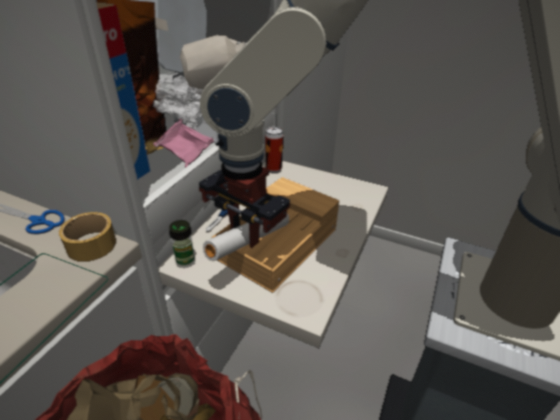

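The roll is clear of the cover: its rear end is at bin y of about -24, it is tilted about 14.5°, and the free end is at pixel (213,250). Next I'll lift it, carry it to the clear worktop on the right, and level it there against the surface.

Request:
play_rows:
  dp:
    - [0,0,8]
    - [0,0,15]
    - [0,0,20]
    - [0,0,20]
    - [0,0,20]
    - [0,0,17]
    - [0,0,10]
    - [0,0,4]
  yaw: [0,0,0,0,0,0,0,0]

```text
t: 8.6
ee_pos: [534.8, 157.4, 203.3]
orientation: [2.427, 1.993, 0.004]
ft_force: [-0.4, -0.1, -1.8]
width: 40.5
grasp_force: 30.0
```

Request:
play_rows:
  dp:
    - [-1,-8,0]
    - [-2,-16,0]
    - [-3,-23,0]
    - [-3,-25,0]
    - [-3,-25,0]
    - [-3,-25,0]
    - [-3,-25,0]
    - [-3,-25,0]
  yaw: [-2,-4,-5,-5,-5,-5,-5,-5]

```text
t: 9.27
ee_pos: [511.6, -16.0, 200.0]
orientation: [-2.928, -1.137, 0.004]
ft_force: [0.1, -0.0, -1.4]
width: 40.4
grasp_force: 30.0
```

Request:
play_rows:
  dp:
    - [-3,-25,0]
    - [-3,-25,0]
    - [-3,-25,0]
    - [-4,-25,0]
    - [-4,-25,0]
    - [-4,-25,0]
    - [-4,-25,0]
    - [-2,-18,0]
  yaw: [-6,-6,-6,-6,-6,-6,-5,-2]

```text
t: 9.93
ee_pos: [484.3, -209.2, 200.0]
orientation: [-3.141, 0.017, 0.004]
ft_force: [0.3, 0.0, -1.9]
width: 40.3
grasp_force: 30.0
```

```bash
python3 - <<'E'
from h import *
for n in('top','side'): shot(n,n+'4.png')
o=ctrl.get_obs();print(o['t'],o['ee_pos'].round(1),o['orientation'].round(3),o['width'],o['ft_force'].round(1))
E
```

```text
10.0333 [ 484.7 -209.7  200.1] [-3.141e+00  1.400e-02  3.000e-03] 40.49945657236215 [-0.   0.2 -2. ]
```

View pics/side4.png

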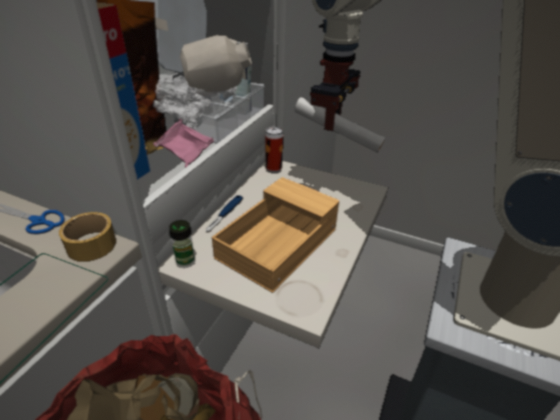

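View pics/top4.png

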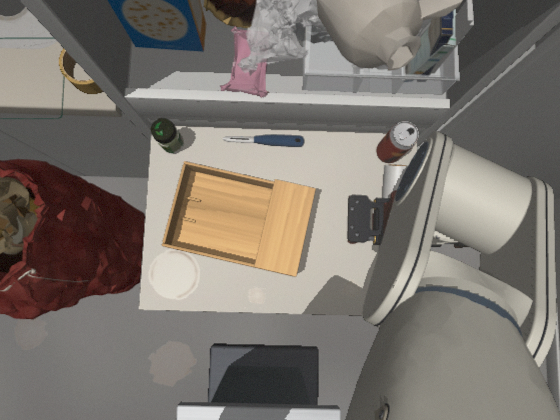

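Request:
play_rows:
  dp:
    - [0,0,-12]
    - [0,0,-22]
    - [0,0,-28]
    - [0,0,-28]
    - [0,0,-28]
    - [0,0,-20]
    - [0,0,-10]
    - [0,0,-6]
  yaw: [0,0,0,0,0,0,0,0]

```text
t: 10.7
ee_pos: [484.7, -206.3, 45.4]
orientation: [-3.14, 0.005, 0.005]
ft_force: [-0.4, -0.1, -1.8]
width: 40.3
grasp_force: 30.0
```

Request:
play_rows:
  dp:
    - [0,0,-4]
    - [0,0,-4]
    - [0,0,-4]
    - [0,0,-4]
    - [0,0,-4]
    - [0,0,-3]
    - [0,0,-3]
    - [0,0,-3]
  yaw: [0,0,0,0,0,0,0,0]

```text
t: 11.37
ee_pos: [486.3, -207.4, 18.3]
orientation: [3.141, -0.006, 0.001]
ft_force: [0.4, 0.2, 0.3]
width: 40.4
grasp_force: 30.0
```

Request:
play_rows:
  dp:
    - [0,0,-2]
    - [0,0,-2]
    - [0,0,-2]
    - [0,0,-2]
    - [0,0,-2]
    - [0,0,-1]
    - [0,0,0]
  yaw: [0,0,0,0,0,0,0]

```text
t: 11.95
ee_pos: [485.9, -207.2, 7.1]
orientation: [-3.141, 0.006, 0.001]
ft_force: [0.6, -0.1, 0.1]
width: 40.8
grasp_force: 30.0
```

```bash
python3 - <<'E'
from h import *
np.set_printoptions(precision=1,suppress=True)
o=ctrl.get_obs();e=o['ee_pos'];print(o['t'],e,o['ft_force'],o['moment'])
for n in('side','top'):
    p=shot(n,n+'5.png'); rr,cc=np.mgrid[0:420,0:560]; d=p['range_z']
    W=(np.stack([(cc-p['cx'])/p['fx'],-(rr-p['cy'])/p['fy'],-np.ones_like(d)],-1)*d[...,None])@np.array(p['T'])[:3,:3].T+np.array(p['T'])[:3,3]
    for a in range(-150,120,20):
        k=(d>0)&(abs(W[...,1]-e[1])<15)&(W[...,0]-e[0]>=a)&(W[...,0]-e[0]<a+20)&(W[...,2]<90)&(W[...,2]>15)
        if k.sum()>3: print(n,a+10,k.sum(),np.percentile(W[...,2][k],[50,97]))
E
```

```text
11.95 [ 485.9 -207.2    7.1] [ 0.6 -0.1  0.1] [0.  0.1 0. ]
side -140 27 [36.4 41. ]
side -120 49 [38.5 41.4]
side -100 49 [38.4 41.7]
side -80 46 [39.7 42.3]
side -60 43 [39.4 42.4]
side -40 42 [39.6 41.8]
side -20 45 [39.3 42.3]
side 20 10 [37.2 39.6]
side 40 19 [37.2 40.4]
side 60 25 [39.7 43.6]
side 80 44 [40.4 43.3]
side 100 21 [40.6 43.5]
top 60 22 [37.2 41.6]
top 80 72 [40.  44.4]
top 100 56 [41.4 44.6]
```

Request:
play_rows:
  dp:
    - [0,0,-1]
    - [0,0,-0.7]
    - [0,0,0]
  yaw: [0,0,0]

```text
t: 12.3
ee_pos: [486.2, -207.3, 6.0]
orientation: [-3.142, 0.006, -0.0]
ft_force: [0.6, 1.0, 3.7]
width: 40.6
grasp_force: 30.0
```

Request:
play_rows:
  dp:
    - [0,0,3]
    - [0,0,8]
    - [0,0,16]
    - [0,0,24]
    - [0,0,28]
    - [0,0,28]
    - [0,0,28]
    - [0,0,28]
  yaw: [0,0,0,0,0,0,0,0]

```text
t: 12.97
ee_pos: [485.5, -207.0, 170.3]
orientation: [-3.141, 0.006, 0.001]
ft_force: [0.9, -0.0, -2.1]
width: 40.2
grasp_force: 30.0
```

Request:
play_rows:
  dp:
    - [0,0,28]
    - [0,0,26]
    - [0,0,22]
    - [0,0,14]
    - [0,0,8]
    - [0,0,4]
    - [0,0,0]
    - [0,0,0]
  yaw: [0,0,0,0,0,0,0,0]

```text
t: 13.63
ee_pos: [485.5, -207.0, 269.8]
orientation: [-3.141, 0.006, 0.002]
ft_force: [0.5, -0.4, -1.4]
width: 40.3
grasp_force: 30.0
```

Request:
play_rows:
  dp:
    - [0,0,0]
    - [0,0,0]
    - [0,0,0]
    - [0,0,0]
    - [0,0,0]
    - [0,0,0]
  yaw: [0,0,0,0,0,0]

```text
t: 14.13
ee_pos: [486.1, -207.3, 270.5]
orientation: [-3.141, 0.006, 0.0]
ft_force: [0.3, 0.3, -1.2]
width: 40.6
grasp_force: 30.0
```

```bash
python3 - <<'E'
from h import *
np.set_printoptions(precision=1,suppress=True)
o=ctrl.get_obs();e=o['ee_pos'];print(o['t'],e,o['ft_force'],o['moment'],o['qvel'],o['width'])
p=shot('side','side6.png'); rr,cc=np.mgrid[0:420,0:560]; d=p['range_z']
W=(np.stack([(cc-p['cx'])/p['fx'],-(rr-p['cy'])/p['fy'],-np.ones_like(d)],-1)*d[...,None])@np.array(p['T'])[:3,:3].T+np.array(p['T'])[:3,3]
for a in range(-150,120,20):
    k=(d>0)&(abs(W[...,1]-e[1])<20)&(W[...,0]-e[0]>=a)&(W[...,0]-e[0]<a+20)&(abs(W[...,2]-e[2]-16)<35)
    if k.sum()>3: print(a+10,k.sum(),np.percentile(W[...,2][k],[5,50,97]))
q=shot('top')
for t in('can','jar','bin'): print(t,[(world(q,*d['location'],z=0),d['conf']) for d in models.landmark_of(q,t)[:1]])
E
```

```text
14.1333 [ 486.1 -207.3  270.5] [ 0.3  0.3 -1.2] [ 0. -0. -0.] [-0. -0. -0. -0.  0. -0.] 40.585785575450984
-140 67 [266.3 286.8 301.5]
-120 135 [267.5 293.2 302.4]
-100 125 [268.  292.8 302.7]
-80 128 [268.7 293.3 303. ]
-60 127 [270.  294.1 303.8]
-40 117 [269.3 295.  303.9]
-20 124 [270.  294.3 304.8]
0 25 [298.6 304.3 318.2]
20 77 [271.2 293.7 305.3]
40 111 [271.3 296.2 306. ]
60 117 [272.2 295.3 306.3]
80 112 [272.4 297.  307.1]
100 55 [272.6 296.3 306.9]
can [(array([ 661. , -252.3,    0. ]), 0.57)]
jar [(array([666. , 201.9,   0. ]), 0.74)]
bin [(array([506.6,  43.9,   0. ]), 0.71)]
```

View pics/side6.png

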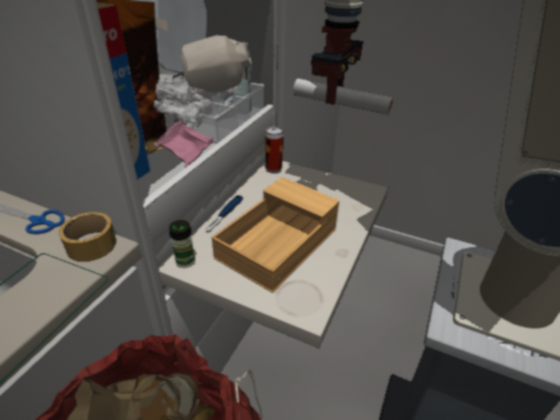

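The roll is held from (297,90) to (389,103), about 1.3° from level, with its underside about 26 cm above the worktop. It is not moving, and the bin, can and jar are where they started.

```bash
python3 -c "
from workcell import ticket
print(ticket.close_job())"
```

```text
the job is handed in; nothing more can be done
None
```

The roll came out diagonally between the cover and the low end wall and was handed in at about 14 s, still gripped: about 1.3° off level, not moving, its underside about 26 cm above the worktop, with the bin, can and jar still in place.

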